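# Heft the tipping pots and empty the one that still holds cooling cubes

### The job

The three tipping pots were emptied into the catch pan, but two steel cooling cubes (32 mm, 250 g each) have stayed in one of them, out of sight under its hood. Lift the pots two centimetres or so by their bars to feel which one is still heavy, and tip only that one, right over and away from you, until both cubes lie in the pan; the empty pots must not be tipped. Lower it gently onto its rest, then lift it the same two centimetres once more for a good half second to feel that it is empty (tip again if not), and leave all three pots down and the tin and the jar beside the rack where they stand.

Things in the scene. Friction and masses are not known exactly. Their poses are not given: they have to be found in the camera images.
- left_pot (a joint): tilt of the left (+y of the rack) pot, rad: 0 = level on its rest, growing as the bar is lifted and carried over away from the robot; stop at 2.2. Steel pot, 102 x 88 wide x 75 mm deep, hooded on the robot's side, mouth (45 mm) and sloping pouring wall on the far side; past about 1.9 rad cubes slide out. Turns freely on its pivot; falls back to its rest if let go
- left_bar (a point): middle of the left (+y of the rack) pot's lifting bar: round, 10 mm thick, 76 mm long along the rack's y, 27 mm above the hood; pot level: 120 mm nearer the robot than the pivot, 12 mm higher. Held here at a small tilt (0.1 rad) an empty pot weighs on the hand 1.4 to 2.3 N, one with both cubes 4.5 to 5.2 N (more when higher). Hold it lightly: a hard grip (over 10 N) drags on the bar
- left_pivot (a point): middle of the left (+y of the rack) pot's pivot line, 135 mm above the table, 15 mm above its pouring lip. It turns about the y axis through here (the rack's y, to the robot's left); pot level: x is level, away from the robot. A sideways push of the hand on the bar also turns the pot, so the weight is what the whole force at the bar does about this pivot, divided by 120 mm
- middle_pot (a joint): tilt of the middle pot, rad: 0 = level on its rest, growing as the bar is lifted and carried over away from the robot; stop at 2.2. Steel pot, 102 x 88 wide x 75 mm deep, hooded on the robot's side, mouth (45 mm) and sloping pouring wall on the far side; past about 1.9 rad cubes slide out. Turns freely on its pivot; falls back to its rest if let go
- middle_bar (a point): middle of the middle pot's lifting bar: round, 10 mm thick, 76 mm long along the rack's y, 27 mm above the hood; pot level: 120 mm nearer the robot than the pivot, 12 mm higher. Held here at a small tilt (0.1 rad) an empty pot weighs on the hand 1.4 to 2.3 N, one with both cubes 4.5 to 5.2 N (more when higher). Hold it lightly: a hard grip (over 10 N) drags on the bar
- middle_pivot (a point): middle of the middle pot's pivot line, 135 mm above the table, 15 mm above its pouring lip. It turns about the y axis through here (the rack's y, to the robot's left); pot level: x is level, away from the robot. A sideways push of the hand on the bar also turns the pot, so the weight is what the whole force at the bar does about this pivot, divided by 120 mm
- right_pot (a joint): tilt of the right (-y of the rack) pot, rad: 0 = level on its rest, growing as the bar is lifted and carried over away from the robot; stop at 2.2. Steel pot, 102 x 88 wide x 75 mm deep, hooded on the robot's side, mouth (45 mm) and sloping pouring wall on the far side; past about 1.9 rad cubes slide out. Turns freely on its pivot; falls back to its rest if let go
- right_bar (a point): middle of the right (-y of the rack) pot's lifting bar: round, 10 mm thick, 76 mm long along the rack's y, 27 mm above the hood; pot level: 120 mm nearer the robot than the pivot, 12 mm higher. Held here at a small tilt (0.1 rad) an empty pot weighs on the hand 1.4 to 2.3 N, one with both cubes 4.5 to 5.2 N (more when higher). Hold it lightly: a hard grip (over 10 N) drags on the bar
- right_pivot (a point): middle of the right (-y of the rack) pot's pivot line, 135 mm above the table, 15 mm above its pouring lip. It turns about the y axis through here (the rack's y, to the robot's left); pot level: x is level, away from the robot. A sideways push of the hand on the bar also turns the pot, so the weight is what the whole force at the bar does about this pivot, divided by 120 mm
- pan_floor (a point): centre of the inner floor (4 mm above the table) of the catch pan: fixed plain metal pan, 200 (x) x 400 (y) x 40 mm, walls 4 mm, standing directly beyond the pots and reaching under all three lips
- near_tin_mid (a point): centre of a closed gold tin, 66 mm across, 22 mm high, loose on the table beside the right end of the rack; a bystander
- near_jar_mid (a point): centre of a white jar with screw lid, 69 mm across, 75 mm high, loose on the table beside the left end of the rack; a bystander

How it is judged:
By the outcome, as a careful person would: the job done as asked, in the order asked, and still so for the second after the job is handed in, with the robot touching nothing.
It also fails if it takes over 72 s, if anything falls off the work surface, if the arm or the gripper's body presses on something with over 40 N, if the wrist force passes 120 N, or if a joint passes its speed limit or range.

### The arm

A 6-joint arm with a two-finger parallel gripper is mounted at the origin on a cart in front of the work surface, level with it; the furniture and walls round the work are solid. World frame = base frame: x ahead of the robot, y to its left, z up, the work surface at z = 0. Lengths are in m, angles in degrees, forces in N, time in s.
With the tool pointing down it reaches from about 0.4 to 0.825 m from the base axis. Payload 7 kg.
Tool frame: the origin (TCP) lies at the centre of the arm's flange, where the gripper is bolted on; the fingertips stand 178 mm ahead of it and the grasp point (between the pads) lies 159 mm ahead of it (tip_reach is the distance from the TCP to the fingertips, in m); z points along the fingers, y is the line along which they close (so a half turn about z gives the same grasp; the last joint's range is limited). The gripper opens to 88 mm and grips with 3 to 60 N. Pads are 19 mm wide; open, the fingers measure 130 mm over their backs; the gripper's body (78 mm by 193 mm) begins 47 mm behind the grasp point.
Start: joints at [91.965, 20.546, 0.682, 0, -70.136, -16.507], TCP at [0.169, 0.653, 0.405] pointing down, gripper open.
Joint ranges: [-176.03, 176.03], [-82.01, 121.73], [-58.28, 71.71], [-173.87, 95.51], [-174.79, -0.11], [-173.66, 173.66]. Speed limits (degrees/s): [136.94, 136.94, 172.46, 180, 180, 180].

### API

Orientations are given as [roll, pitch, yaw] about the fixed x, y, z axes, in that order (R = Rz(yaw) Ry(pitch) Rx(roll)).
In Python, from plant import * gives the robot as it stands.
- The arm moves only by the shell command python3 -m handwheel 'ROWS'. ROWS is JSON, a list of rows, each a list of 7 numbers: the opening, from -1 (shut) to 1 (fully open), then the shift along the tool's x, y, z as a fraction of full scale, then the turn, a rotation vector about the tool's x, y, z as a fraction of full scale. A call has 1 to 5 rows; each row shifts and turns the commanded pose from where the row before left it, along the tool's axes as they then stand; what a row does not reach is not made up. Full scale, the value 1, is 0.025 m for a shift and 6 degrees for a turn. A row lasts 1/8 s, in which the tool goes at most 62.5 mm and 10.7 degrees, less where a joint would pass 70% of its speed; a pose out of reach is approached as far as the arm can. A call with a number of a shift or a turn outside -1 to 1 is refused whole. A call with a gripper value outside its range is refused whole. The fingers move at their own pace and stop on an object; the grip force is fixed at half the most. Time passes only in rows, so rows that do not move let the fingers close. It gives the time, the measured TCP pose, the force, the opening and the grip force at its end, in the units of the state.
- get_obs(): the state, without advancing time (a new reading comes with each control period).
- snapshot(name): name is "scene" or "side" or "wrist"; returns a dict with "color" (420x560x3 uint8, red, green, blue), "fx", "fy", "cx", "cy" (pixels), "R" (3x3) and "t" (3): a world point X has camera coordinates R X + t; the wrist camera has in their place "tool_from_camera" (4x4, takes a point from camera to tool coordinates, whose origin is the TCP and whose axes are the flange's). Camera axes: x right, y down, z forward; pixel columns grow to the right and rows downward; lengths in m; the calibration is good to about 2 mm. A picture is of the moment at which its call begins: read the wrist's pose just before it. There is no depth.
- close_job(): hands the job in; it is judged then, once.
The state is a dict: "clock": time; "joint_pos": joint angles; "qvel": joint speeds; "tau": joint torques, N m; "tool_pos": TCP position; "orientation": TCP orientation; "force": force on the tool from outside, world axes, zero at the start; "moment": the same for the moment, N m; "opening": finger opening in m; "gripper_force": force on a finger pad.
Only numpy, scipy, OpenCV 4.12 (cv2) and the standard library are available. Lean on these libraries where they do the work, as an engineer would, in place of code of your own. Each camera call takes 0.05 s, during which the arm holds its last target. There are 200 camera calls.

## Working session

There is one attempt and no reset: what is moved stays moved. The work goes in short steps, Python scripts to look and compute and a shell command to move; the robot and the scene stay as the last step left them, time stands still between calls to the robot, and variables do not carry over. Pictures are saved under pics/ and viewed, at most 10 in all, crops included, and the job is handed in when it is done.

```bash
ls; mkdir -p pics; python3 - <<'E'
from plant import *
import cv2,json
o=get_obs(); print(o)
for n in ("scene","side"):
    s=snapshot(n); cv2.imwrite(f"pics/{n}0.png",s["color"][:,:,::-1]); print(n,s["fx"],s["fy"],s["cx"],s["cy"],s["R"],s["t"])
print(get_obs()["clock"])
E
```

```text
pics
{'clock': 0.0, 'joint_pos': array([ 9.19685236e+01,  2.05932657e+01,  6.32072087e-01, -2.04323054e-02,
       -7.01363884e+01, -1.65076760e+01]), 'qvel': array([ 0.02490019, -0.03364968,  0.01875891, -0.02180465, -0.06774521,
        0.04330158]), 'tau': array([ 2.03467163e-03, -5.82731438e+01,  2.93045783e+01,  6.99692577e+00,
        6.83535865e-03, -1.56391293e-04]), 'tool_pos': array([0.16939549, 0.65319096, 0.40368786]), 'orientation': array([ 1.79900982e+02, -9.31440914e-03, -1.45461032e+01]), 'force': array([-0.54294411, -0.61183914, -0.21183805]), 'moment': array([ 0.00193497,  0.03652715, -0.01150174]), 'gripper_force': 0.0, 'opening': 0.08778498248528024}
scene 429.09687992833517 429.09687992833517 283.48129139630345 213.89006940326772 [[ 0.81470955 -0.57975696 -0.01141148]
 [-0.24123651 -0.32097326 -0.91584994]
 [ 0.5273076   0.74890456 -0.40135852]] [-0.46206701  0.25999237  0.95958387]
side 428.55499336456234 428.55499336456234 277.8175664766077 212.71813771002874 [[ 0.99163343 -0.12905461  0.0028374 ]
 [-0.05433679 -0.43725126 -0.89769641]
 [ 0.11709252  0.8900316  -0.44060538]] [-0.56357056  0.15396861  1.02053945]
0.1
```

View pics/scene0.png

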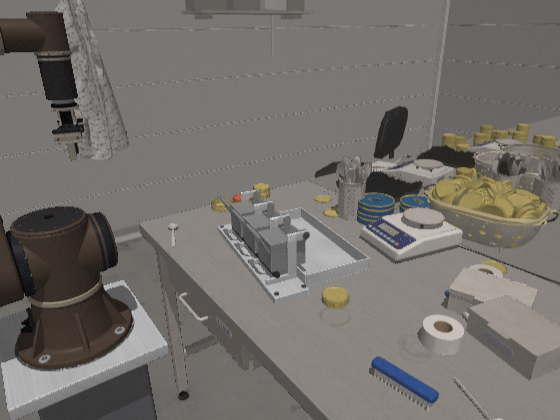

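View pics/side0.png

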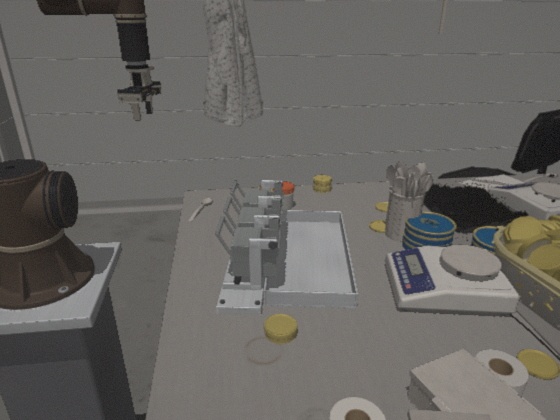

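The rack and pan show at about (290,250) in the scene view and (280,240) in the side view. The bars stick up on the robot side, and the tin is at (281,327) in the side view. Next I'll enlarge crops of both.

```bash
python3 - <<'E'
import cv2
a=cv2.imread("pics/side0.png")[165:315,205:360]; cv2.imwrite("pics/c1.png",cv2.resize(a,None,fx=4,fy=4,interpolation=cv2.INTER_CUBIC)*1)
a=cv2.imread("pics/scene0.png")[175:310,210:370]; cv2.imwrite("pics/c2.png",cv2.resize(a,None,fx=4,fy=4,interpolation=cv2.INTER_CUBIC))
E
```

```text
(no output)
```

View pics/c1.png

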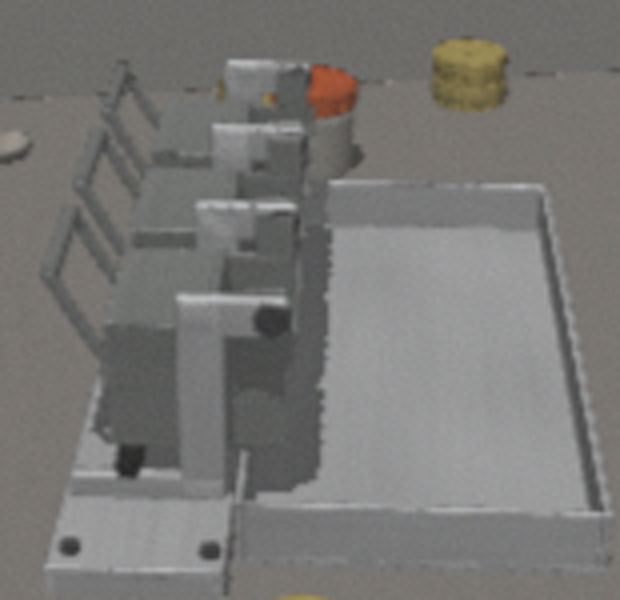

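View pics/c2.png

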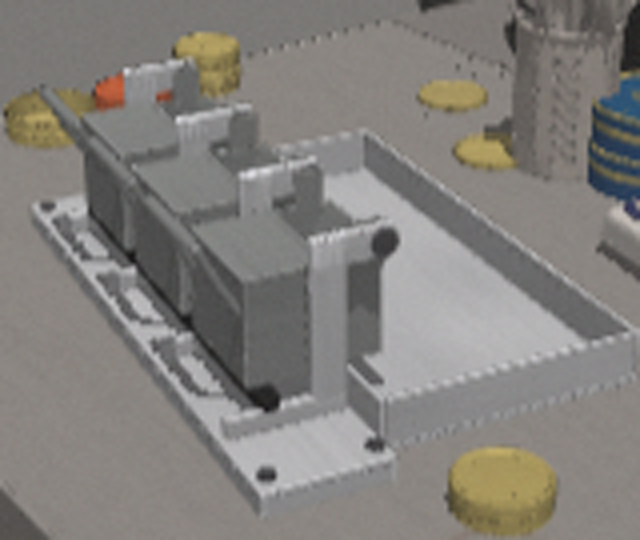

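Side crop: the bars run (48,275)-(75,208) for right, (80,185)-(102,132) for middle and (108,110)-(126,66) for left. The pivot pin is at (271,321), or (384,243) in the scene crop. The red-lidded jar is behind the left end and the tin is in front on the right.

```bash
cat > h.py <<'E'
import numpy as np
from plant import *
def ray(s,u,v):
    R=np.array(s["R"]);t=np.array(s["t"])
    return -R.T@t, R.T@np.array([(u-s["cx"])/s["fx"],(v-s["cy"])/s["fy"],1])
def plane(s,u,v,z):
    c,d=ray(s,u,v); return c+d*(z-c[2])/d[2]
def tri(a,b):
    (c,d),(e,f)=a,b; k=np.linalg.lstsq(np.c_[d,-f],e-c,rcond=None)[0]; return (c+k[0]*d+e+k[1]*f)/2
E
python3 - <<'E'
from h import *
np.set_printoptions(precision=4,suppress=True)
a=snapshot("side");b=snapshot("scene")
S=lambda p:(p[0]/4+205-.4,p[1]/4+165-.4); C=lambda p:(p[0]/4+210-.4,p[1]/4+175-.4)
for n,p,q in(("R",(48,275),(75,208)),("M",(80,185),(102,132)),("L",(108,110),(126,66))):
    P,Q=plane(a,*S(p),.147),plane(a,*S(q),.147);d=Q-P; print(n,P,Q,(P+Q)/2,np.hypot(*d[:2]),np.degrees(np.arctan2(-d[0],d[1])))
print("pin",plane(a,*S((271,321)),.135),plane(b,*C((384,243)),.135),tri(ray(a,*S((271,321))),ray(b,*C((384,243)))))
for p in((328,183),(543,186),(607,513),(240,503)):print("pan",plane(a,*S(p),.04))
print("barL",plane(b,*C((42,90)),.147))
print("plate",[plane(b,*C(p),.012) for p in((35,208),(262,500),(393,455))])
print("tin",plane(b,*C((502,475)),.022))
print("jar",plane(a,*S((330,85)),.075))
E
```

```text
R [ 0.4229 -0.1028  0.147 ] [ 0.4384 -0.0246  0.147 ] [ 0.4307 -0.0637  0.147 ] 0.07979510368129264 -11.228834405975602
M [0.4418 0.0055 0.147 ] [0.457  0.0808 0.147 ] [0.4494 0.0431 0.147 ] 0.07676349761365527 -11.402588472800899
L [0.4619 0.1153 0.147 ] [0.4767 0.1904 0.147 ] [0.4693 0.1529 0.147 ] 0.07647492170265341 -11.173291956545015
pin [ 0.5375 -0.1453  0.135 ] [ 0.5343 -0.1448  0.135 ] [ 0.5382 -0.1399  0.1319]
pan [0.6214 0.2087 0.04  ]
pan [0.7773 0.1843 0.04  ]
pan [ 0.7086 -0.2046  0.04  ]
pan [ 0.5175 -0.1716  0.04  ]
barL [0.4722 0.1935 0.147 ]
plate [array([0.4962, 0.2718, 0.012 ]), array([ 0.4138, -0.1808,  0.012 ]), array([ 0.5076, -0.1898,  0.012 ])]
tin [ 0.5378 -0.2577  0.022 ]
jar [0.6378 0.3109 0.075 ]
```

Rack yaw is about -10.2°. Bar centres are R (.431,-.064), M (.449,.043) and L (.469,.153), which fits the 120 mm offset to the pin. I'll turn the hand so it closes along the rack's x, then go above the middle bar.

```bash
for i in 1 2; do python3 -m handwheel '[[1,0,0,0,0,0,1],[1,0,0,0,0,0,1],[1,0,0,0,0,0,1],[1,0,0,0,0,0,1],[1,0,0,0,0,0,1]]'; done
python3 -m handwheel '[[1,0,0,0,0,0,1],[1,0,0,0,0,0,1],[1,0,0,0,0,0,1],[1,0,0,0,0,0,1],[1,0,0,0,0,0,0.28]]'
for i in 1 2 3 4; do python3 -m handwheel '[[1,0.96,-0.67,0,0,0,0],[1,0.96,-0.67,0,0,0,0],[1,0.96,-0.67,0,0,0,0],[1,0.96,-0.67,0,0,0,0],[1,0.96,-0.67,0,0,0,0]]'; done
python3 -m handwheel '[[1,0.96,-0.67,0,0,0,0],[1,0.96,-0.67,0,0,0,0],[1,0.96,-0.67,0,0,0,0],[1,0,0,0,0,0,0],[1,0,0,0,0,0,0]]'
python3 -c "
from plant import *;print(get_obs())"
```

```text
clock: 0.82
tool_pos: [0.1695, 0.6533, 0.4044]
orientation: [180.0, -0.0, -44.7]
force: [0.5, -1.2, -0.6]
opening: 0.0876
gripper_force: 0.0
clock: 1.45
tool_pos: [0.1695, 0.6533, 0.4044]
orientation: [180.0, -0.0, -74.7]
force: [0.6, 0.2, 0.0]
opening: 0.0877
gripper_force: 0.0
clock: 2.08
tool_pos: [0.1695, 0.6533, 0.4044]
orientation: [-180.0, -0.0, -100.3]
force: [-0.1, 0.8, 0.1]
opening: 0.0877
gripper_force: 0.0
clock: 2.7
tool_pos: [0.2309, 0.5195, 0.4047]
orientation: [180.0, 0.0, -100.1]
force: [0.4, -0.1, -0.4]
opening: 0.0875
gripper_force: 0.0
clock: 3.32
tool_pos: [0.2924, 0.3857, 0.4047]
orientation: [-180.0, 0.0, -100.2]
force: [-0.3, 0.7, 0.5]
opening: 0.0877
gripper_force: 0.0
clock: 3.95
tool_pos: [0.3533, 0.2526, 0.4048]
orientation: [-180.0, 0.0, -100.2]
force: [-0.4, -0.0, 0.2]
opening: 0.0878
gripper_force: 0.0
clock: 4.58
tool_pos: [0.4141, 0.1197, 0.4048]
orientation: [-180.0, 0.0, -100.2]
force: [0.5, 0.6, -0.3]
opening: 0.0879
gripper_force: 0.0
clock: 5.2
tool_pos: [0.4504, 0.0412, 0.4046]
orientation: [180.0, 0.0, -100.3]
force: [-0.4, -0.3, 0.1]
opening: 0.0878
gripper_force: 0.0
{'clock': 5.2, 'joint_pos': array([ 3.03185843e+01, -1.01452443e+00, -2.59869374e+01, -6.21996054e-03,
       -6.50285065e+01, -4.05902127e+01]), 'qvel': array([ 1.10228493, -0.14586996, -0.07941859,  0.03648344, -0.0119761 ,
       -0.16472216]), 'tau': array([-5.62582836e-01, -2.65543395e+01,  2.82599509e+01,  6.77172348e+00,
       -2.64760974e-02,  4.64628276e-02]), 'tool_pos': array([0.45038739, 0.04121567, 0.40462232]), 'orientation': array([ 1.79995633e+02,  3.68344586e-03, -1.00274254e+02]), 'force': array([-0.43763203, -0.26980558,  0.08185898]), 'moment': array([ 0.07369879, -0.05215319, -0.00280188]), 'gripper_force': 0.0, 'opening': 0.08782108598170679}
```

```bash
python3 - <<'E'
from h import *
import cv2
s=snapshot("wrist"); cv2.imwrite("pics/w1.png",s["color"][:,:,::-1]); print(s["fx"],s["cx"],s["cy"],s["tool_from_camera"])
E
```

```text
345.8241106179485 277.887697744253 210.80544231530115 [[ 7.34284043e-05 -9.62080513e-01 -2.72765615e-01  7.29675558e-02]
 [ 9.99999020e-01 -3.10767700e-04  1.36531828e-03 -7.03574107e-04]
 [-1.39831286e-03 -2.72765448e-01  9.62079547e-01  1.90892271e-02]
 [ 0.00000000e+00  0.00000000e+00  0.00000000e+00  1.00000000e+00]]
```

View pics/w1.png

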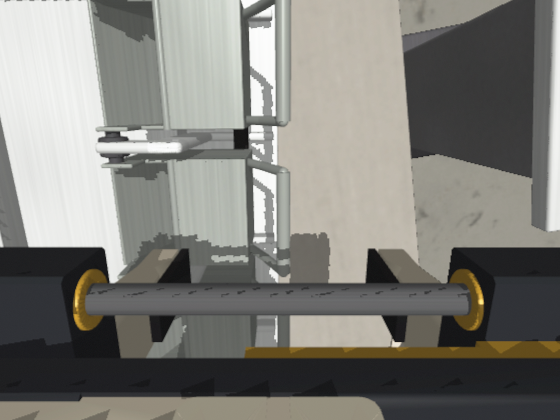

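The wrist view shows the right bar at column 284 (ending at row 122) and the middle bar at column 283 (starting at row 172). The fingers straddle the middle bar.

```bash
cat >> h.py <<'E'
from scipy.spatial.transform import Rotation as Ro
RX=np.array([np.cos(np.radians(10.2)),-np.sin(np.radians(10.2)),0]);RY=np.array([-RX[1],RX[0],0])
def wplane(s,o,u,v,z):
    T=np.array(s["tool_from_camera"]);R=Ro.from_euler("xyz",o["orientation"],degrees=True).as_matrix()
    d=R@T[:3,:3]@np.array([(u-s["cx"])/s["fx"],(v-s["cy"])/s["fy"],1]);c=R@T[:3,3]+o["tool_pos"]
    return c+d*(z-c[2])/d[2]
E
python3 - <<'E'
from h import *
o=get_obs();s=snapshot("wrist")
for n,u,v in(("Rlow",284,122),("Mup",283.5,172),("Mlow",282.5,268),("Rup",283,20)):
    print(n,wplane(s,o,u,v,.147).round(4))
E
```

```text
Rlow [ 0.4348 -0.0237  0.147 ]
Mup [0.441  0.0094 0.147 ]
Mlow [0.4543 0.081  0.147 ]
Rup [ 0.4248 -0.0841  0.147 ]
```

```bash

python3 -m handwheel '[[0.2,0,0.8,0,1,0,0],[0.2,0,0.8,0,1,0,0],[0.2,0,0.8,0,1,0,0],[0.2,0,0.8,0,1,0,0],[0.2,0,0.4,0,1,0,0]]' >/dev/null
python3 -m handwheel '[[0.2,0,0,0,0.83,0,0],[0.2,0,0,0,0,0,0]]'
cat >> h.py <<'E'
def rep(bar=None,o=None):
    o=o or get_obs();R=Ro.from_euler("xyz",o["orientation"],degrees=True).as_matrix()
    z=R[:,2];g=o["tool_pos"]+.159*z
    print("t",round(o["clock"],2),"grasp",g.round(4),"p",round(np.degrees(np.arctan2(-z[2],z@RX)),1),"side",round(z@RY,3),"xaxis",R[:,0].round(3),"j",np.round(o["joint_pos"],1),"F",np.round(o["force"],2),"open",round(o["opening"],4),"gf",round(o["gripper_force"],2))
    if bar is not None:
        e=np.array(bar)-g; print("need rackx,y,z mm",(1e3*np.array([e@RX,e@RY,e[2]])).round(1),"tool xyz units",(R.T@e/.025).round(2))
    return o,R,g
M=[.4478,.045,.147];Rr=[.428,-.0615,.147];L=[.467,.1515,.147]
E
python3 -c "
from h import *
rep(M)"
```

```text
clock: 6.18
tool_pos: [0.3786, 0.06, 0.4134]
orientation: [-146.7, -0.1, -100.3]
force: [0.1, -0.7, -1.4]
opening: 0.0529
gripper_force: 0.0
t 6.17 grasp [0.4644 0.0442 0.2805] p 56.7 side -0.002 xaxis [-0.178 -0.984  0.002] j [ 45.2 -19.2 -58.2  44.9 -40.  -87.9] F [ 0.07 -0.67 -1.38] open 0.0529 gf 0.0
need rackx,y,z mm [ -16.5   -2.1 -133.5] tool xyz units [0.08 3.48 4.1 ]
```

```bash

python3 -m handwheel '[[0.2,0,0.6,0.4,-1,0,0],[0.2,0,0.6,0.6,0,0,0],[0.2,0,0.6,0.6,0,0,0],[0.2,0,0,0,0,0,0]]'
python3 -c "
from h import *
rep(M)"
```

```text
clock: 6.68
tool_pos: [0.3692, 0.0647, 0.3703]
orientation: [-154.1, -0.4, -100.4]
force: [0.6, -0.4, -0.0]
opening: 0.0529
gripper_force: 0.0
t 6.67 grasp [0.4375 0.051  0.2273] p 64.1 side -0.009 xaxis [-0.18  -0.984  0.008] j [ 47.9 -16.3 -58.3  35.9 -39.9 -84.5] F [ 0.62 -0.4  -0.03] open 0.0529 gf 0.0
need rackx,y,z mm [ 11.2  -4.1 -80.3] tool xyz units [0.14 1.   3.09]
```

```bash

python3 -m handwheel '[[0.2,0.14,-0.1,0.3,0,0,0],[0.2,0,0.55,0.6,0,0,0],[0.2,0,0.55,0.6,0,0,0],[0.2,0,0,0,0,0,0]]'
python3 -c "
from h import *
rep(M)"
```

```text
clock: 7.18
tool_pos: [0.3807, 0.0648, 0.3512]
orientation: [-156.0, -0.6, -100.5]
force: [0.5, 0.0, 0.4]
opening: 0.0528
gripper_force: 0.0
t 7.17 grasp [0.4441 0.0516 0.206 ] p 66.0 side -0.011 xaxis [-0.182 -0.983  0.01 ] j [ 45.4 -13.  -58.2  35.1 -36.5 -82.8] F [0.55 0.02 0.35] open 0.0528 gf 0.0
need rackx,y,z mm [  4.8  -5.8 -59. ] tool xyz units [0.21 0.79 2.24]
```

```bash

python3 -m handwheel '[[0.2,0.2,0.3,0.6,-0.3,0,0],[0.2,0.2,0.25,0.6,0,0,0],[0.2,0,0,0,0,0,0]]'
python3 -c "
from h import *
rep(M)"
```

```text
clock: 7.55
tool_pos: [0.3867, 0.0553, 0.3295]
orientation: [-158.6, -0.6, -100.5]
force: [-0.1, -0.4, 0.7]
opening: 0.0524
gripper_force: 0.0
t 7.55 grasp [0.4435 0.0432 0.1815] p 68.6 side -0.012 xaxis [-0.183 -0.983  0.01 ] j [ 42.6 -10.3 -58.2  32.5 -33.6 -79.1] F [-0.15 -0.38  0.73] open 0.0524 gf 0.0
need rackx,y,z mm [  4.    2.5 -34.5] tool xyz units [-0.12  0.36  1.34]
```

```bash

python3 -m handwheel '[[0.2,-0.12,0.2,0.6,0,0,0],[0.2,0,0.16,0.7,0,0,0],[0.2,0,0,0,0,0,0]]'
python3 - <<'E'
from h import *
import cv2
o,R,g=rep(M)
s=snapshot("side");cv2.imwrite("pics/s2.png",cv2.resize(s["color"][120:300,150:390,::-1],None,fx=3.3,fy=3.3,interpolation=cv2.INTER_CUBIC))
E
```

```text
clock: 7.92
tool_pos: [0.4022, 0.0584, 0.3091]
orientation: [-159.9, -0.7, -100.6]
force: [-0.8, 0.1, 0.1]
opening: 0.0527
gripper_force: 0.0
t 7.92 grasp [0.4556 0.0466 0.1598] p 69.9 side -0.013 xaxis [-0.183 -0.983  0.012] j [ 40.1  -6.3 -58.2  33.4 -29.7 -78.6] F [-0.77  0.05  0.11] open 0.0527 gf 0.0
need rackx,y,z mm [ -7.4  -3.  -12.8] tool xyz units [0.11 0.45 0.38]
```

View pics/s2.png

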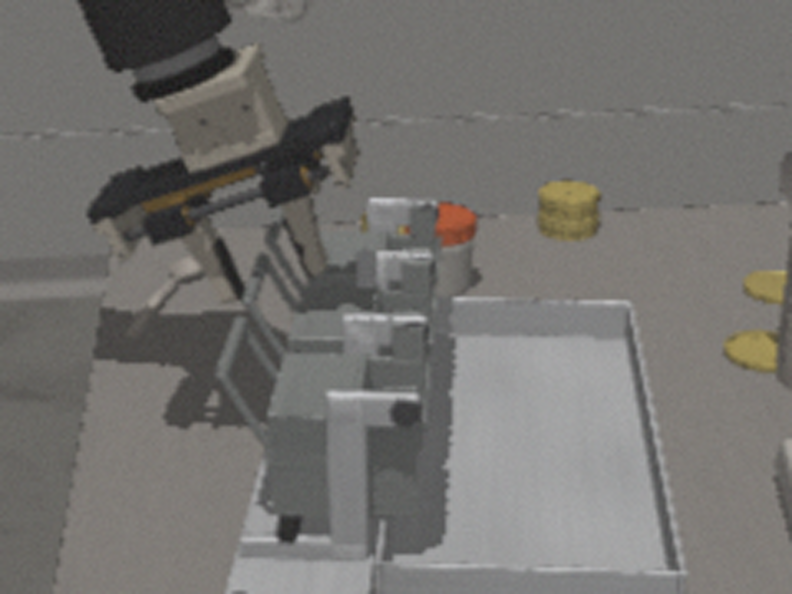

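The fingers straddle the middle bar at (250,300) in the crop. I'll centre on the bar and close to a loose cage.

```bash

python3 -m handwheel '[[0.2,0.1,0.18,0.1,-0.4,0,0],[0.2,0,0,0.28,0,0,0],[0.2,0,0,0,0,0,0]]'
python3 -c "
from h import *
rep(M)"
python3 -m handwheel '[[-0.4,0,0,0,0,0,0],[-0.62,0,0,0,0,0,0],[-0.62,0,0,0,0,0,0],[-0.62,0,0,0,0,0,0]]'
```

```text
clock: 8.35
tool_pos: [0.4, 0.056, 0.2992]
orientation: [-162.2, -0.6, -100.5]
force: [0.2, -0.4, 1.1]
opening: 0.0525
gripper_force: 0.0
t 8.35 grasp [0.4476 0.0456 0.1479] p 72.2 side -0.012 xaxis [-0.182 -0.983  0.011] j [ 40.4  -5.2 -57.3  29.1 -30.1 -75.1] F [ 0.18 -0.44  1.06] open 0.0525 gf 0.0
need rackx,y,z mm [ 0.3 -0.5 -0.9] tool xyz units [ 0.02 -0.    0.04]
clock: 8.85
tool_pos: [0.4001, 0.0561, 0.2997]
orientation: [-162.2, -0.6, -100.5]
force: [0.0, -0.7, 0.3]
opening: 0.0196
gripper_force: 0.0
```

```bash

for g in 1; do python3 -m handwheel '[[-0.72,0,0,0,0,0,0],[-0.72,0,0,0,0,0,0],[-0.72,0,0,0,0,0,0]]' ; done
python3 -m handwheel '[[-0.76,0,0,0,0,0,0],[-0.76,0,0,0,0,0,0],[-0.76,0,0,0,0,0,0]]'
python3 -c "
from h import *
rep(M)"
```

```text
clock: 9.22
tool_pos: [0.4, 0.0561, 0.2996]
orientation: [-162.2, -0.6, -100.5]
force: [-0.5, 0.3, -0.1]
opening: 0.0125
gripper_force: 0.0
clock: 9.6
tool_pos: [0.4, 0.0561, 0.2996]
orientation: [-162.2, -0.6, -100.5]
force: [-0.7, -0.0, -0.0]
opening: 0.0105
gripper_force: 0.3
t 9.6 grasp [0.4476 0.0458 0.1482] p 72.2 side -0.011 xaxis [-0.183 -0.983  0.01 ] j [ 40.4  -5.2 -57.2  28.9 -30.2 -75. ] F [-0.74 -0.02 -0.03] open 0.0105 gf 0.28
need rackx,y,z mm [ 0.4 -0.7 -1.2] tool xyz units [0.03 0.   0.05]
```

```bash

python3 -m handwheel '[[-0.76,0,-0.096,-0.177,0,0,0],[-0.76,0,-0.096,-0.177,0,0,0],[-0.76,0,-0.096,-0.177,0,0,0],[-0.76,0,-0.096,-0.177,0,0,0],[-0.76,0,0,0,0,0,0]]'
for i in 1 2 3 4 5; do python3 -m handwheel '[[-0.76,0,0,0,0,0,0]]' | grep force; done
python3 -c "
from h import *
rep(M)"
```

```text
clock: 10.22
tool_pos: [0.4032, 0.0553, 0.3194]
orientation: [-162.3, -0.6, -100.6]
force: [-6.4, 2.2, -0.2]
opening: 0.0101
gripper_force: 2.9
force: [-6.0, 2.1, 0.0]
gripper_force: 3.0
force: [-6.4, 1.5, 0.3]
gripper_force: 3.0
force: [-6.3, 2.0, -0.9]
gripper_force: 3.0
force: [-6.2, 1.7, -0.2]
gripper_force: 3.0
force: [-5.3, 2.7, -0.0]
gripper_force: 3.0
t 10.85 grasp [0.4505 0.0449 0.1677] p 72.3 side -0.012 xaxis [-0.183 -0.983  0.01 ] j [ 40.8  -6.6 -54.3  25.8 -34.2 -71.7] F [-5.26  2.75 -0.  ] open 0.0103 gf 3.01
need rackx,y,z mm [ -2.7  -0.4 -20.7] tool xyz units [0.01 0.36 0.75]
```

Middle bar: the load works out to about 1.9 N, so it's empty. I'll lower it, release it and move to the left bar.

```bash

python3 -m handwheel '[[-0.76,0,0.096,0.177,0,0,0],[-0.76,0,0.096,0.177,0,0,0],[-0.76,0,0.096,0.177,0,0,0],[-0.76,0,0.066,0.12,0,0,0],[-0.76,0,0.03,0.05,0,0,0]]'
python3 -m handwheel '[[-0.5,0,0,0,0,0,0],[0.1,0,0,0,0,0,0],[0.1,0,0,0,0,0,0],[0.1,0,-0.14,-0.44,0,0,0],[0.1,0,-0.14,-0.44,0,0,0]]'
python3 -m handwheel '[[0.1,0,-0.14,-0.44,0,0,0],[0.1,0,-0.14,-0.44,0,0,0],[0.1,-0.87,0,0,0,0,0],[0.1,-0.87,0,0,0,0,0],[0.1,-0.87,0,0,0,0,0]]'
python3 -m handwheel '[[0.1,-0.87,0,0,0,0,0],[0.1,-0.87,0,0,0,0,0],[0.1,0,0,0,0,0,0]]'
python3 -c "
from h import *
rep(L)"
```

```text
clock: 11.48
tool_pos: [0.4, 0.056, 0.2998]
orientation: [-162.2, -0.6, -100.5]
force: [-1.2, -1.0, 0.8]
opening: 0.0105
gripper_force: 0.6
clock: 12.1
tool_pos: [0.4, 0.0564, 0.3232]
orientation: [-162.2, -0.6, -100.5]
force: [-0.9, -0.1, -0.6]
opening: 0.0474
gripper_force: 0.0
clock: 12.72
tool_pos: [0.412, 0.1214, 0.3456]
orientation: [-162.2, -0.5, -100.5]
force: [-0.9, -0.7, 0.0]
opening: 0.0482
gripper_force: 0.0
clock: 13.1
tool_pos: [0.4203, 0.1651, 0.3448]
orientation: [-162.2, -0.6, -100.4]
force: [-1.0, 0.4, 0.1]
opening: 0.0479
gripper_force: 0.0
t 13.1 grasp [0.4678 0.1548 0.1934] p 72.2 side -0.011 xaxis [-0.181 -0.983  0.01 ] j [ 51.9  -2.5 -46.7  25.  -40.7 -80.6] F [-0.96  0.37  0.08] open 0.0479 gf 0.0
need rackx,y,z mm [ -0.2  -3.4 -46.4] tool xyz units [0.12 0.58 1.77]
```

```bash

python3 -m handwheel '[[0.1,0.04,0.14,0.44,0,0,0],[0.1,0,0.14,0.44,0,0,0],[0.1,0,0.14,0.44,0,0,0],[0.1,0,0.14,0.44,0,0,0],[-0.3,0,0,0,0,0,0]]'
python3 -m handwheel '[[-0.62,0,0,0,0,0,0],[-0.62,0,0,0,0,0,0],[-0.7,0,0,0,0,0,0],[-0.7,0,0,0,0,0,0],[-0.7,0,0,0,0,0,0]]'
python3 -m handwheel '[[-0.76,0,0,0,0,0,0],[-0.76,0,0,0,0,0,0],[-0.76,0,0,0,0,0,0]]'
python3 -c "
from h import *
rep(L)"
```

```text
clock: 13.72
tool_pos: [0.4194, 0.1612, 0.2975]
orientation: [-162.3, -0.7, -100.6]
force: [0.2, 0.5, 0.6]
opening: 0.0425
gripper_force: 0.0
clock: 14.35
tool_pos: [0.4197, 0.1621, 0.2988]
orientation: [-162.2, -0.6, -100.5]
force: [-0.5, 0.6, -0.4]
opening: 0.0132
gripper_force: 0.0
clock: 14.72
tool_pos: [0.4192, 0.1621, 0.2985]
orientation: [-162.2, -0.6, -100.5]
force: [-8.7, 3.0, 3.1]
opening: 0.0104
gripper_force: 3.8
t 14.72 grasp [0.4667 0.1518 0.1471] p 72.2 side -0.011 xaxis [-0.182 -0.983  0.01 ] j [ 50.4   0.7 -52.3  30.4 -32.4 -86. ] F [-8.69  3.04  3.14] open 0.0104 gf 3.77
need rackx,y,z mm [ 0.3 -0.2 -0.1] tool xyz units [ 0.01 -0.01  0.01]
```

```bash

python3 -m handwheel '[[-0.76,0,0.04,0,0,0,0],[-0.76,0,0,0,0,0,0]]'|grep force
python3 -m handwheel '[[-0.76,0,0.02,0,0,0,0],[-0.76,0,0,0,0,0,0]]'|grep force
python3 -m handwheel '[[-0.76,0,-0.096,-0.177,0,0,0],[-0.76,0,-0.096,-0.177,0,0,0],[-0.76,0,-0.096,-0.177,0,0,0],[-0.76,0,-0.096,-0.177,0,0,0],[-0.76,0,0,0,0,0,0]]'
for i in 1 2 3 4 5; do python3 -m handwheel '[[-0.76,0,0,0,0,0,0]]' | grep force; done
python3 -c "
from h import *
rep(L)"
```

```text
force: [-0.7, -0.2, 0.1]
gripper_force: 0.0
force: [0.7, -0.1, -0.3]
gripper_force: 0.4
clock: 15.85
tool_pos: [0.4214, 0.1615, 0.3177]
orientation: [-162.3, -0.6, -100.5]
force: [-6.7, 2.1, -4.0]
opening: 0.0107
gripper_force: 3.5
force: [-5.4, 3.0, -3.5]
gripper_force: 3.5
force: [-6.7, 2.5, -3.3]
gripper_force: 3.5
force: [-5.9, 2.8, -3.2]
gripper_force: 3.5
force: [-5.8, 2.4, -3.2]
gripper_force: 3.5
force: [-6.1, 3.0, -3.9]
gripper_force: 3.5
t 16.48 grasp [0.4686 0.1511 0.166 ] p 72.3 side -0.012 xaxis [-0.183 -0.983  0.011] j [ 50.8  -0.6 -49.8  27.6 -35.9 -83.1] F [-6.13  3.   -3.88] open 0.0107 gf 3.54
need rackx,y,z mm [ -1.7   0.2 -19. ] tool xyz units [-0.01  0.3   0.7 ]
```

Left bar: about 5.05 N, so it's the heavy one. I'll set it down and feel the right one as well for confirmation, with a steeper hand because it sits closer in.

```bash

python3 -m handwheel '[[-0.76,0,0.096,0.177,0,0,0],[-0.76,0,0.096,0.177,0,0,0],[-0.76,0,0.066,0.12,0,0,0],[-0.76,0,0.066,0.12,0,0,0],[-0.76,0,0.04,0.08,0,0,0]]'
python3 -m handwheel '[[-0.76,0,0.02,0.03,0,0,0],[-0.5,0,0,0,0,0,0],[0.1,0,0,0,0,0,0],[0.1,0,0,0,0,0,0],[0.1,0,-0.14,-0.44,0,0,0]]'
python3 -m handwheel '[[0.1,0,-0.14,-0.44,0,0,0],[0.1,0,-0.14,-0.44,0,0,0],[0.1,0,-0.14,-0.44,0,0,0],[0.1,0.6,-0.54,0,-0.8,0,0],[0.1,0.9,-0.54,0,-0.8,0,0]]'
python3 -m handwheel '[[0.1,0.95,0,0,0,0,0],[0.1,0.95,0,0,0,0,0],[0.1,0.95,0,0,0,0,0],[0.1,0.95,0,0,0,0,0],[0.1,0.95,0,0,0,0,0]]'
python3 -m handwheel '[[0.1,0.95,0,0,0,0,0],[0.1,0.95,0,0,0,0,0],[0.1,0.43,0,0,0,0,0],[0.1,0,0,0,0,0,0]]'
python3 -c "
from h import *
rep(Rr)"
```

```text
clock: 17.1
tool_pos: [0.4186, 0.1623, 0.2994]
orientation: [-162.2, -0.6, -100.5]
force: [-1.3, 0.7, 0.7]
opening: 0.0104
gripper_force: 0.5
clock: 17.73
tool_pos: [0.418, 0.1621, 0.3094]
orientation: [-162.2, -0.7, -100.5]
force: [0.7, -0.5, 0.6]
opening: 0.0445
gripper_force: 0.0
clock: 18.35
tool_pos: [0.4368, 0.1216, 0.353]
orientation: [-171.9, -0.5, -100.4]
force: [1.5, -0.9, 0.9]
opening: 0.0482
gripper_force: 0.0
clock: 18.98
tool_pos: [0.415, 0.0039, 0.3538]
orientation: [-171.8, -0.5, -100.5]
force: [0.8, -0.8, 0.8]
opening: 0.0485
gripper_force: 0.0
clock: 19.48
tool_pos: [0.4046, -0.053, 0.3541]
orientation: [-171.8, -0.5, -100.6]
force: [0.2, -0.6, 0.5]
opening: 0.0481
gripper_force: 0.0
t 19.48 grasp [ 0.4267 -0.0587  0.1967] p 81.8 side -0.01 xaxis [-0.184 -0.983  0.009] j [ 23.2  -6.3 -40.9   6.6 -49.1 -37.8] F [ 0.18 -0.6   0.51] open 0.0481 gf 0.0
need rackx,y,z mm [  1.8  -2.5 -49.7] tool xyz units [0.08 0.21 1.98]
```

```bash

python3 -m handwheel '[[0.1,0.08,0.4,0,0.6,0,0],[0.1,0,0.38,0,0.6,0,0],[0.1,0,0,0,0,0,0]]'
python3 -c "
from h import *
rep(Rr)"
```

```text
clock: 19.85
tool_pos: [0.3845, -0.051, 0.3502]
orientation: [-164.6, -0.6, -100.4]
force: [-0.1, 0.2, 0.9]
opening: 0.0482
gripper_force: 0.0
t 19.85 grasp [ 0.4257 -0.0601  0.197 ] p 74.6 side -0.011 xaxis [-0.181 -0.983  0.01 ] j [ 26.8 -11.2 -49.1  14.9 -41.  -47.5] F [-0.06  0.23  0.94] open 0.0482 gf 0.0
need rackx,y,z mm [  2.5  -0.9 -50. ] tool xyz units [0.02 0.43 1.95]
```

```bash

python3 -m handwheel '[[0.1,0,0.11,0.49,0,0,0],[0.1,0,0.11,0.49,0,0,0],[0.1,0,0.11,0.49,0,0,0],[0.1,0,0.12,0.48,0,0,0],[-0.3,0,0,0,0,0,0]]'
python3 -m handwheel '[[-0.62,0,0,0,0,0,0],[-0.62,0,0,0,0,0,0],[-0.7,0,0,0,0,0,0],[-0.7,0,0,0,0,0,0],[-0.7,0,0,0,0,0,0]]'
python3 -m handwheel '[[-0.74,0,0,0,0,0,0],[-0.74,0,0,0,0,0,0]]'
python3 -c "
from h import *
rep(Rr)"
```

```text
clock: 20.48
tool_pos: [0.3878, -0.0519, 0.3]
orientation: [-164.7, -0.6, -100.5]
force: [-0.6, 0.3, -0.2]
opening: 0.043
gripper_force: 0.0
clock: 21.1
tool_pos: [0.3873, -0.0521, 0.3006]
orientation: [-164.6, -0.6, -100.5]
force: [0.2, 0.1, 0.5]
opening: 0.0132
gripper_force: 0.0
clock: 21.35
tool_pos: [0.3873, -0.0521, 0.3005]
orientation: [-164.6, -0.6, -100.5]
force: [-0.3, -0.1, -1.0]
opening: 0.0116
gripper_force: 0.0
t 21.35 grasp [ 0.4286 -0.0614  0.1472] p 74.6 side -0.011 xaxis [-0.183 -0.983  0.01 ] j [ 25.7  -6.8 -54.7  18.5 -31.3 -51.1] F [-0.29 -0.06 -0.97] open 0.0116 gf 0.0
need rackx,y,z mm [-0.6 -0.2 -0.2] tool xyz units [0.01 0.02 0.  ]
```

```bash

python3 -m handwheel '[[-0.76,0,0,0,0,0,0],[-0.76,0,-0.09,-0.181,0,0,0],[-0.76,0,-0.09,-0.181,0,0,0],[-0.76,0,-0.09,-0.181,0,0,0],[-0.76,0,-0.09,-0.181,0,0,0]]'
for i in 1 2 3 4 5 6; do python3 -m handwheel '[[-0.76,0,0,0,0,0,0]]' | grep force; done
python3 -m handwheel '[[-0.76,0,0.09,0.181,0,0,0],[-0.76,0,0.09,0.181,0,0,0],[-0.76,0,0.07,0.14,0,0,0],[-0.76,0,0.06,0.12,0,0,0],[-0.76,0,0.05,0.1,0,0,0]]'
python3 -m handwheel '[[-0.5,0,0,0,0,0,0],[0.1,0,0,0,0,0,0],[0.1,0,0,0,0,0,0],[0.1,0,-0.12,-0.48,0,0,0],[0.1,0,-0.12,-0.48,0,0,0]]'
python3 -m handwheel '[[0.1,0,-0.12,-0.48,0,0,0],[0.1,0,-0.12,-0.48,0,0,0],[0.1,-0.95,0,0,0,0,0],[0.1,-0.95,0,0,0,0,0],[0.1,-0.95,0,0,0,0,0]]'
python3 -m handwheel '[[0.1,-0.95,0,0,0,0,0],[0.1,-0.95,0,0,0,0,0],[0.1,-0.95,0,0,0,0,0],[0.1,-0.95,0,0,0,0,0],[0.1,-0.95,0,0,0,0,0]]'
python3 -m handwheel '[[0.1,-0.95,0,0,0,0,0],[0.1,0,0,0,0,0,0]]'
python3 -c "
from h import *
rep(L)"
```

```text
clock: 21.98
tool_pos: [0.3904, -0.0529, 0.32]
orientation: [-164.7, -0.6, -100.6]
force: [-5.2, 1.5, -1.2]
opening: 0.0102
gripper_force: 2.5
force: [-5.8, 3.5, -0.4]
gripper_force: 2.9
force: [-5.4, 2.5, -0.0]
gripper_force: 2.9
force: [-5.2, 2.6, -0.0]
gripper_force: 2.9
force: [-6.7, 3.4, -0.7]
gripper_force: 2.9
force: [-5.8, 2.7, -0.0]
gripper_force: 2.9
force: [-5.4, 3.6, 0.6]
gripper_force: 2.9
clock: 23.35
tool_pos: [0.3877, -0.052, 0.3008]
orientation: [-164.5, -0.6, -100.5]
force: [-0.6, -0.6, 0.5]
opening: 0.0107
gripper_force: 0.1
clock: 23.98
tool_pos: [0.3869, -0.0518, 0.3256]
orientation: [-164.6, -0.6, -100.5]
force: [-0.0, -0.2, 0.6]
opening: 0.0473
gripper_force: 0.0
clock: 24.6
tool_pos: [0.3994, 0.0193, 0.3496]
orientation: [-164.6, -0.5, -100.5]
force: [0.1, 0.2, -0.3]
opening: 0.0481
gripper_force: 0.0
clock: 25.22
tool_pos: [0.4211, 0.1363, 0.3483]
orientation: [-164.6, -0.5, -100.5]
force: [-0.1, -0.1, -0.3]
opening: 0.048
gripper_force: 0.0
clock: 25.48
tool_pos: [0.4258, 0.1603, 0.3479]
orientation: [-164.6, -0.6, -100.4]
force: [-0.3, 0.1, 0.1]
opening: 0.0482
gripper_force: 0.0
t 25.48 grasp [0.4671 0.1512 0.1946] p 74.6 side -0.011 xaxis [-0.181 -0.983  0.01 ] j [ 50.6  -1.9 -43.7  20.4 -42.9 -75.3] F [-0.3   0.13  0.09] open 0.0482 gf 0.0
need rackx,y,z mm [ -0.1   0.3 -47.6] tool xyz units [-0.03  0.51  1.83]
```

Right bar: about 1.7 N, empty. So left is the one to tip, and I'm gripping its bar again.

```bash

python3 -m handwheel '[[0.1,0,0.48,0,0.7,0,0],[0.1,0,0.15,0.45,0,0,0],[0.1,0,0.15,0.45,0,0,0],[0.1,0,0.15,0.45,0,0,0],[0.1,0,0.15,0.4,0,0,0]]'
python3 -m handwheel '[[-0.3,0,0,0,0,0,0]]'
python3 -c "
from h import *
rep(np.array(L)-.0012*RX)"
```

```text
clock: 26.1
tool_pos: [0.4146, 0.16, 0.2977]
orientation: [-160.4, -0.6, -100.6]
force: [-0.3, 0.4, -0.1]
opening: 0.0483
gripper_force: 0.0
clock: 26.22
tool_pos: [0.4144, 0.1596, 0.2975]
orientation: [-160.5, -0.7, -100.6]
force: [-0.2, 0.4, -0.2]
opening: 0.0425
gripper_force: 0.0
t 26.23 grasp [0.4663 0.1482 0.1477] p 70.5 side -0.013 xaxis [-0.183 -0.983  0.012] j [ 50.1  -0.1 -54.8  35.4 -30.9 -90.5] F [-0.2   0.43 -0.2 ] open 0.0425 gf 0.0
need rackx,y,z mm [-1.1  3.4 -0.7] tool xyz units [-0.14  0.05  0.01]
```

```bash

python3 -m handwheel '[[-0.62,-0.14,0.05,0,0,0,0],[-0.62,0,0,0,0,0,0],[-0.7,0,0,0,0,0,0],[-0.76,0,0,0,0,0,0],[-0.76,0,0,0,0,0,0]]'
python3 -m handwheel '[[-0.76,0,0,0,0,0,0],[-0.76,0,0,0,0,0,0]]'
cat > arc.py <<'E'
import sys
from h import *
a,b,p0,p1,n=map(float,sys.argv[1:]);n=int(n)
def tcp(th,p):
    c,s=np.cos(th),np.sin(th);d=np.array([np.cos(p),-np.sin(p)])
    return np.array([-.12*c+.012*s,.012*c+.12*s])-.159*d
T=np.linspace(a,b,n+1);P=np.radians(np.linspace(p0,p1,n+1))
for i in range(n):
    D=(tcp(T[i+1],P[i+1])-tcp(T[i],P[i]))/.025;p=P[i]
    print(f"[-0.76,0,{-(D@[np.sin(p),np.cos(p)]):.2f},{D@[np.cos(p),-np.sin(p)]:.2f},{-np.degrees(P[i+1]-P[i])/6:.2f},0,0],",end="\n" if i%5==4 else "")
E
python3 -c "
from h import *
rep(np.array(L)-.0012*RX)"; python3 arc.py 0 2.1 70.5 100.5 25
```

```text
clock: 26.85
tool_pos: [0.4138, 0.1639, 0.2981]
orientation: [-160.4, -0.6, -100.5]
force: [0.8, 0.4, -0.8]
opening: 0.0108
gripper_force: 0.0
clock: 27.1
tool_pos: [0.4138, 0.1639, 0.298]
orientation: [-160.4, -0.6, -100.5]
force: [0.5, 0.3, -0.2]
opening: 0.0106
gripper_force: 0.0
t 27.1 grasp [0.466  0.1527 0.1482] p 70.4 side -0.011 xaxis [-0.183 -0.983  0.01 ] j [ 50.6  -0.  -54.7  35.5 -30.9 -91.1] F [ 0.51  0.31 -0.24] open 0.0106 gf 0.0
need rackx,y,z mm [-0.  -1.  -1.2] tool xyz units [0.04 0.02 0.05]
[-0.76,0,-0.32,-0.36,-0.20,0,0],[-0.76,0,-0.34,-0.34,-0.20,0,0],[-0.76,0,-0.36,-0.33,-0.20,0,0],[-0.76,0,-0.39,-0.32,-0.20,0,0],[-0.76,0,-0.40,-0.30,-0.20,0,0],
[-0.76,0,-0.42,-0.28,-0.20,0,0],[-0.76,0,-0.44,-0.26,-0.20,0,0],[-0.76,0,-0.46,-0.24,-0.20,0,0],[-0.76,0,-0.47,-0.22,-0.20,0,0],[-0.76,0,-0.48,-0.20,-0.20,0,0],
[-0.76,0,-0.50,-0.18,-0.20,0,0],[-0.76,0,-0.51,-0.15,-0.20,0,0],[-0.76,0,-0.52,-0.13,-0.20,0,0],[-0.76,0,-0.52,-0.11,-0.20,0,0],[-0.76,0,-0.53,-0.08,-0.20,0,0],
[-0.76,0,-0.53,-0.06,-0.20,0,0],[-0.76,0,-0.54,-0.03,-0.20,0,0],[-0.76,0,-0.54,-0.01,-0.20,0,0],[-0.76,0,-0.54,0.02,-0.20,0,0],[-0.76,0,-0.54,0.05,-0.20,0,0],
[-0.76,0,-0.53,0.07,-0.20,0,0],[-0.76,0,-0.53,0.10,-0.20,0,0],[-0.76,0,-0.52,0.12,-0.20,0,0],[-0.76,0,-0.51,0.14,-0.20,0,0],[-0.76,0,-0.50,0.17,-0.20,0,0],
```

First 13 rows (to about 1.1 rad), then a check.

```bash

python3 -m handwheel '[[-0.76,0,-0.32,-0.36,-0.2,0,0],[-0.76,0,-0.34,-0.34,-0.2,0,0],[-0.76,0,-0.36,-0.33,-0.2,0,0],[-0.76,0,-0.39,-0.32,-0.2,0,0],[-0.76,0,-0.4,-0.3,-0.2,0,0]]'
python3 -m handwheel '[[-0.76,0,-0.42,-0.28,-0.2,0,0],[-0.76,0,-0.44,-0.26,-0.2,0,0],[-0.76,0,-0.46,-0.24,-0.2,0,0],[-0.76,0,-0.47,-0.22,-0.2,0,0],[-0.76,0,-0.48,-0.2,-0.2,0,0]]'
python3 -m handwheel '[[-0.76,0,-0.5,-0.18,-0.2,0,0],[-0.76,0,-0.51,-0.15,-0.2,0,0],[-0.76,0,-0.52,-0.13,-0.2,0,0]]'
cat >> h.py <<'E'
PV=np.array([.466,.1527,.147])+.12*RX-np.array([0,0,.012])
def tilt(g):
    r=g-PV;x,z=r@RX,r[2];print("tilt",round(np.arctan2(.012,-.12)%(2*np.pi)-np.arctan2(z,x),3),"rad mm",round(1e3*np.hypot(x,z),1),"(120.6)")
E
python3 -c "
from h import *
tilt(rep()[2])"
```

```text
clock: 27.72
tool_pos: [0.4424, 0.158, 0.3491]
orientation: [-166.7, -0.7, -100.6]
force: [-18.0, 4.8, 3.7]
opening: 0.0108
gripper_force: 8.7
clock: 28.35
tool_pos: [0.4916, 0.1495, 0.3906]
orientation: [-172.7, -0.7, -100.5]
force: [-8.6, 0.6, 5.7]
opening: 0.0104
gripper_force: 5.0
clock: 28.72
tool_pos: [0.5286, 0.1432, 0.4066]
orientation: [-176.2, -0.6, -100.5]
force: [-8.6, 0.3, 5.5]
opening: 0.0104
gripper_force: 4.0
t 28.73 grasp [0.5386 0.1395 0.248 ] p 86.2 side -0.011 xaxis [-0.183 -0.983  0.011] j [ 36.9   7.4 -18.1   3.6 -62.4 -49. ] F [-8.56  0.25  5.51] open 0.0104 gf 3.99
tilt 1.083 rad mm 122.1 (120.6)
```

```bash

python3 -m handwheel '[[-0.76,0,-0.52,-0.11,-0.2,0,0],[-0.76,0,-0.53,-0.08,-0.2,0,0],[-0.76,0,-0.53,-0.06,-0.2,0,0],[-0.76,0,-0.54,-0.03,-0.2,0,0],[-0.76,0,-0.54,-0.01,-0.2,0,0]]'
python3 -m handwheel '[[-0.76,0,-0.54,0.02,-0.2,0,0],[-0.76,0,-0.54,0.05,-0.2,0,0],[-0.76,0,-0.53,0.07,-0.2,0,0],[-0.76,0,-0.53,0.1,-0.2,0,0],[-0.76,0,-0.52,0.12,-0.2,0,0]]'
python3 -m handwheel '[[-0.76,0,-0.51,0.14,-0.2,0,0],[-0.76,0,-0.5,0.17,-0.2,0,0],[-0.76,0,0,0,0,0,0],[-0.76,0,0,0,0,0,0]]'
python3 - <<'E'
from h import *
import cv2
tilt(rep()[2])
for i,(n,c) in enumerate((("side",(slice(120,300),slice(190,390))),("scene",(slice(150,300),slice(210,390))))):
    s=snapshot(n)["color"][c][:,:,::-1]; s=cv2.resize(s,(400,360),interpolation=cv2.INTER_CUBIC)
    im=s if i==0 else np.hstack([im,s])
cv2.imwrite("pics/t1.png",im)
E
```

```text
clock: 29.35
tool_pos: [0.5942, 0.1315, 0.4157]
orientation: [177.9, -0.6, -100.5]
force: [-4.3, 1.3, 3.2]
opening: 0.0104
gripper_force: 2.4
clock: 29.98
tool_pos: [0.6595, 0.1194, 0.4013]
orientation: [171.9, -0.6, -100.5]
force: [-0.6, 0.3, 0.4]
opening: 0.0104
gripper_force: 0.4
clock: 30.48
tool_pos: [0.6821, 0.1149, 0.39]
orientation: [169.6, -0.6, -100.5]
force: [-1.3, 0.3, -0.3]
opening: 0.0107
gripper_force: 0.4
t 30.48 grasp [0.6535 0.1186 0.2336] p 100.4 side -0.009 xaxis [-0.183 -0.983  0.01 ] j [ 24.   25.9   8.9  -5.5 -81.9 -33.4] F [-1.29  0.29 -0.32] open 0.0107 gf 0.35
tilt 2.092 rad mm 121.3 (120.6)
```

View pics/t1.png

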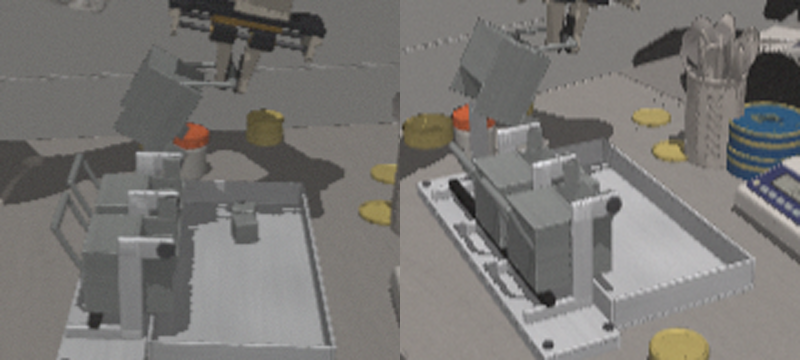

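The pot is over at 2.09 rad, and the cube shape(s) show at (243,220) in the pan. I'll hold briefly, then bring the pot back along the arc.

```bash
python3 -m handwheel '[[-0.76,0,-0.1,0.04,0,0,0],[-0.76,0,0,0,0,0,0],[-0.76,0,0,0,0,0,0],[-0.76,0,0.1,-0.04,0,0,0]]'; python3 arc.py 2.092 0.35 100.4 75.4 20; echo; python3 arc.py 0.35 0.0 75.4 70.4 8
```

```text
clock: 31.08
tool_pos: [0.6822, 0.115, 0.3903]
orientation: [169.6, -0.6, -100.5]
force: [-1.1, 0.0, 0.1]
opening: 0.0108
gripper_force: 0.2
[-0.76,0,0.53,-0.16,0.21,0,0],[-0.76,0,0.54,-0.13,0.21,0,0],[-0.76,0,0.54,-0.11,0.21,0,0],[-0.76,0,0.55,-0.08,0.21,0,0],[-0.76,0,0.55,-0.05,0.21,0,0],
[-0.76,0,0.56,-0.03,0.21,0,0],[-0.76,0,0.56,-0.00,0.21,0,0],[-0.76,0,0.56,0.03,0.21,0,0],[-0.76,0,0.56,0.05,0.21,0,0],[-0.76,0,0.55,0.08,0.21,0,0],
[-0.76,0,0.54,0.11,0.21,0,0],[-0.76,0,0.54,0.13,0.21,0,0],[-0.76,0,0.53,0.16,0.21,0,0],[-0.76,0,0.52,0.19,0.21,0,0],[-0.76,0,0.50,0.21,0.21,0,0],
[-0.76,0,0.49,0.23,0.21,0,0],[-0.76,0,0.47,0.26,0.21,0,0],[-0.76,0,0.46,0.28,0.21,0,0],[-0.76,0,0.44,0.30,0.21,0,0],[-0.76,0,0.42,0.32,0.21,0,0],

[-0.76,0,0.20,0.16,0.10,0,0],[-0.76,0,0.20,0.17,0.10,0,0],[-0.76,0,0.19,0.17,0.10,0,0],[-0.76,0,0.19,0.18,0.10,0,0],[-0.76,0,0.18,0.18,0.10,0,0],
[-0.76,0,0.17,0.18,0.10,0,0],[-0.76,0,0.17,0.19,0.10,0,0],[-0.76,0,0.16,0.19,0.10,0,0],
```

```bash

python3 -m handwheel '[[-0.76,0,0.53,-0.16,0.21,0,0],[-0.76,0,0.54,-0.13,0.21,0,0],[-0.76,0,0.54,-0.11,0.21,0,0],[-0.76,0,0.55,-0.08,0.21,0,0],[-0.76,0,0.55,-0.05,0.21,0,0]]' | grep force
python3 -m handwheel '[[-0.76,0,0.56,-0.03,0.21,0,0],[-0.76,0,0.56,0,0.21,0,0],[-0.76,0,0.56,0.03,0.21,0,0],[-0.76,0,0.56,0.05,0.21,0,0],[-0.76,0,0.55,0.08,0.21,0,0]]' | grep force
python3 -m handwheel '[[-0.76,0,0.54,0.11,0.21,0,0],[-0.76,0,0.54,0.13,0.21,0,0],[-0.76,0,0.53,0.16,0.21,0,0],[-0.76,0,0.52,0.19,0.21,0,0],[-0.76,0,0.5,0.21,0.21,0,0]]' | grep force
python3 -m handwheel '[[-0.76,0,0.49,0.23,0.21,0,0],[-0.76,0,0.47,0.26,0.21,0,0],[-0.76,0,0.46,0.28,0.21,0,0],[-0.76,0,0.44,0.3,0.21,0,0],[-0.76,0,0.42,0.32,0.21,0,0]]' | grep force
python3 -c "
from h import *
g=rep([.466,.1527,.148])[2];tilt(g)"
```

```text
force: [-0.6, 0.5, -0.0]
gripper_force: 0.7
force: [-2.4, 0.0, -1.2]
gripper_force: 0.8
force: [-0.7, -0.3, -1.6]
gripper_force: 0.8
force: [-0.4, 0.2, -1.4]
gripper_force: 0.8
t 33.58 grasp [0.4773 0.151  0.1875] p 75.1 side -0.009 xaxis [-0.182 -0.983  0.008] j [ 49.   -0.3 -42.8  19.7 -41.8 -73.6] F [-0.42  0.2  -1.44] open 0.0104 gf 0.77
need rackx,y,z mm [-11.4  -0.3 -39.5] tool xyz units [0.   0.85 1.41]
tilt 0.351 rad mm 120.7 (120.6)
```

```bash

python3 -m handwheel '[[-0.76,0,0.2,0.16,0.1,0,0],[-0.76,0,0.2,0.17,0.1,0,0],[-0.76,0,0.19,0.17,0.1,0,0],[-0.76,0,0.19,0.18,0.1,0,0],[-0.76,0,0.09,0.09,0.05,0,0]]' | grep force
python3 -m handwheel '[[-0.76,0,0.09,0.09,0.05,0,0],[-0.76,0,0.09,0.09,0.05,0,0],[-0.76,0,0.08,0.09,0.05,0,0],[-0.76,0,0.08,0.09,0.05,0,0],[-0.76,0,0.08,0.09,0.05,0,0]]' | grep force
python3 -m handwheel '[[-0.76,0,0.06,0.07,0.03,0,0],[-0.76,0,0.05,0.07,0.03,0,0],[-0.76,0,0.04,0.05,0.02,0,0],[-0.76,0,0,0,0,0,0],[-0.76,0,0,0,0,0,0]]' | grep force
python3 -c "
from h import *
g=rep([.466,.1527,.148])[2];tilt(g)"
```

```text
force: [-5.8, 0.8, 0.5]
gripper_force: 2.8
force: [-4.8, -0.2, -0.6]
gripper_force: 2.5
force: [-2.8, 0.6, -1.2]
gripper_force: 1.9
t 35.45 grasp [0.4668 0.1525 0.1472] p 70.5 side -0.011 xaxis [-0.183 -0.983  0.01 ] j [ 50.5   0.2 -54.6  35.3 -30.8 -90.8] F [-2.83  0.65 -1.25] open 0.0109 gf 1.89
need rackx,y,z mm [-0.8  0.   0.8] tool xyz units [-0.    0.02 -0.04]
tilt 0.002 rad mm 119.8 (120.6)
```

```bash

python3 -m handwheel '[[-0.76,0,0.03,0,0,0,0],[-0.76,0,0.02,0,0,0,0],[-0.76,0,0,0,0,0,0],[-0.76,0,0,0,0,0,0],[-0.76,0,0,0,0,0,0]]' | grep force
python3 -m handwheel '[[-0.76,0,-0.1,-0.175,0,0,0],[-0.76,0,-0.1,-0.175,0,0,0],[-0.76,0,-0.1,-0.175,0,0,0],[-0.76,0,-0.1,-0.175,0,0,0],[-0.76,0,-0.03,0,0,0,0]]'
for i in 1 2 3 4 5 6 7; do python3 -m handwheel '[[-0.76,0,0,0,0,0,0]]' | grep force; done
python3 -c "
from h import *
g=rep([.466,.1527,.148])[2];tilt(g)"
```

```text
force: [2.2, 0.1, 1.1]
gripper_force: 1.1
clock: 36.7
tool_pos: [0.4172, 0.1629, 0.3164]
orientation: [-160.6, -0.6, -100.5]
force: [-18.2, 6.3, 1.7]
opening: 0.0106
gripper_force: 8.0
force: [-12.8, 4.6, 0.5]
gripper_force: 6.1
force: [-12.4, 4.3, 1.2]
gripper_force: 6.1
force: [-12.8, 4.2, 1.5]
gripper_force: 6.1
force: [-12.6, 4.5, 0.6]
gripper_force: 6.1
force: [-12.1, 5.0, 1.0]
gripper_force: 6.1
force: [-13.6, 4.7, 1.3]
gripper_force: 6.1
force: [-12.9, 4.8, 2.1]
gripper_force: 6.1
t 37.58 grasp [0.4687 0.1518 0.1661] p 70.6 side -0.012 xaxis [-0.183 -0.983  0.01 ] j [ 51.1  -1.2 -52.   31.7 -34.4 -87.2] F [-12.94   4.79   2.08] open 0.0103 gf 6.09
need rackx,y,z mm [ -2.8   0.5 -18.1] tool xyz units [-0.03  0.34  0.64]
tilt 0.159 rad mm 121.3 (120.6)
```

```bash

python3 -m handwheel '[[-0.76,0,0.02,-0.06,0,0,0],[-0.76,0,0,0,0,0,0]]' | grep force
for i in 1 2 3 4 5 6; do python3 -m handwheel '[[-0.76,0,0,0,0,0,0]]' | grep 'ce: \['; done
python3 -c "
from h import *
import cv2
g=rep([.466,.1527,.148])[2];tilt(g)
s=snapshot('side')['color'][190:310,250:370,::-1];t=snapshot('scene')['color'][190:310,260:380,::-1]
cv2.imwrite('pics/t2.png',cv2.resize(np.hstack([s,t]),(800,400),interpolation=cv2.INTER_CUBIC))"
```

```text
force: [-6.5, 1.2, -0.3]
gripper_force: 2.9
force: [-6.1, 1.2, -0.2]
force: [-7.4, 1.5, -0.5]
force: [-6.9, 1.5, 0.5]
force: [-6.5, 2.6, -0.0]
force: [-6.0, 0.9, -0.1]
force: [-5.5, 0.8, 0.6]
t 38.58 grasp [0.4684 0.1518 0.1677] p 70.6 side -0.012 xaxis [-0.183 -0.983  0.011] j [ 51.3  -1.3 -51.9  31.6 -34.7 -87.2] F [-5.48  0.83  0.58] open 0.011 gf 3.24
need rackx,y,z mm [ -2.5   0.4 -19.7] tool xyz units [-0.02  0.36  0.71]
tilt 0.171 rad mm 122.0 (120.6)
```

View pics/t2.png

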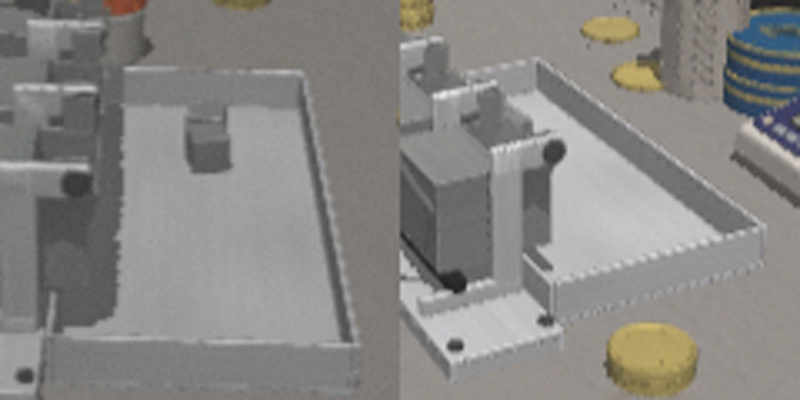

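The load is now about 1.75 N, so the pot is empty, and two cubes lie one behind the other in the pan at (208,150) and (208,115). I'll lower it, release and back away.

```bash

python3 -m handwheel '[[-0.76,0,0.07,0.13,0,0,0],[-0.76,0,0.07,0.13,0,0,0],[-0.76,0,0.07,0.13,0,0,0],[-0.76,0,0.06,0.13,0,0,0],[-0.76,0,0.04,0.08,0,0,0]]' | grep force
python3 -m handwheel '[[-0.76,0,0.04,0.07,0,0,0],[-0.76,0,0.03,0.04,0,0,0],[-0.76,0,0.02,0.03,0,0,0],[-0.76,0,0,0,0,0,0]]' | grep force
python3 -c "
from h import *
g=rep([.466,.1527,.148])[2];tilt(g)"
```

```text
force: [-9.4, 2.9, 0.1]
gripper_force: 4.7
force: [0.1, 0.1, 0.0]
gripper_force: 0.3
t 39.8 grasp [0.4659 0.1529 0.1475] p 70.5 side -0.011 xaxis [-0.183 -0.983  0.01 ] j [ 50.6   0.1 -54.7  35.3 -30.9 -90.9] F [0.15 0.11 0.01] open 0.0105 gf 0.26
need rackx,y,z mm [ 0.1 -0.2  0.5] tool xyz units [ 0.01 -0.01 -0.02]
tilt 0.004 rad mm 120.8 (120.6)
```

```bash

python3 -m handwheel '[[-0.5,0,0,0,0,0,0],[0.1,0,0,0,0,0,0],[0.1,0,0,0,0,0,0],[0.1,0,0,0,0,0,0],[0.1,0,-0.14,-0.44,0,0,0]]' | grep force
python3 -m handwheel '[[0.1,0,-0.15,-0.44,0,0,0],[0.1,0,-0.15,-0.44,0,0,0],[0.1,0,-0.15,-0.44,0,0,0],[0.1,0,-0.2,-0.6,0,0,0],[0.1,0,-0.2,-0.6,0,0,0]]' | grep force
python3 -m handwheel '[[0.1,0,-0.2,-0.5,0,0,0],[0.1,0,0,0,0,0,0],[0.1,0,0,0,0,0,0],[0.1,0,0,0,0,0,0]]'
python3 - <<'E'
from h import *
import cv2
s=snapshot("side")["color"][150:340,190:380,::-1];t=snapshot("scene")["color"][160:350,200:390,::-1]
cv2.imwrite("pics/f.png",cv2.resize(np.hstack([s,t]),(800,400),interpolation=cv2.INTER_CUBIC))
E
```

```text
force: [-0.3, -0.3, 0.4]
gripper_force: 0.0
force: [-0.0, 0.3, -0.2]
gripper_force: 0.0
clock: 41.55
tool_pos: [0.413, 0.1648, 0.388]
orientation: [-160.5, -0.6, -100.5]
force: [-0.4, 0.3, -0.8]
opening: 0.0484
gripper_force: 0.0
```

View pics/f.png

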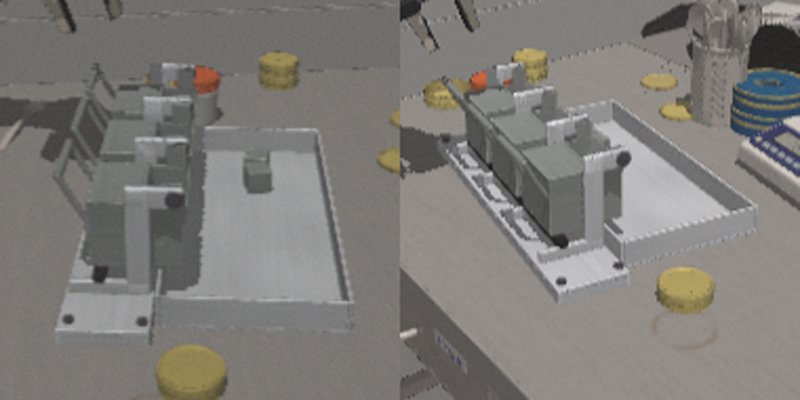

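All three pots are down, the cubes are in the pan at (258,175), the tin and jar haven't moved, and the gripper is clear.

```bash
python3 -c "
from plant import *
print(close_job())"
```

```text
the job is handed in; nothing more can be done
None
```

The job is handed in: the left pot was the heavy one (about 5.0 N against 1.9 and 1.7 N), so only it was tipped; both cubes are in the pan, it re-weighed empty at about 1.75 N, and all three pots are down with the tin and jar where they stood.

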